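# Press pad held flush on a sloped repair

## Robot

A 6-joint arm with a two-finger parallel gripper is mounted at the origin on the work surface. World frame = base frame: x ahead of the robot, y to its left, z up, the work surface at z = 0. Lengths are in mm, angles in rad, forces in N, time in s.
With the tool pointing down it reaches from about 350 to 925 mm from the base axis. Payload 6.4 kg.
Tool frame: the origin (TCP) lies midway between the tips of the shut fingers; the grasp point (between the pads) lies 19 mm behind it; z points along the fingers, y is the line along which they close (so a half turn about z gives the same grasp; the last joint's range is limited). The gripper opens to 85 mm and grips with 20 to 120 N. Pads are 22 mm wide; open, the fingers measure 114 mm over their backs; the gripper's body (76 mm by 85 mm) begins 54 mm behind the grasp point. The pads swing forward as they close: fully open they stand 13 mm farther back than shut.
Start: joints at [-1.281, 0.245, 1.558, -0, 1.339, -0.174], TCP at [290.784, -581.342, 231.29] pointing down, gripper open.
Joint ranges: [-3.13, 3.13], [-1.02, 2.26], [0.13, 2.54], [-0.95, 4.09], [0.21, 2.88], [-2.74, 2.74]. Speed limits (rad/s): [2.57, 2.57, 3.14, 3.14, 3.14, 3.14].

## Interface

Orientations are given as a 3x3 rotation matrix whose columns are the frame's x, y, z axes.
In Python, from cell import env gives the robot as it stands. The module is installed in compiled form; this text tells all that it offers.
- The arm moves only by the tool play_rows, never from a script. Its argument "targets" is a list that holds one entry, the list of rows, each a list of 6 numbers: the shift along the tool's x, y, z in mm, then the turn, a rotation vector about the tool's x, y, z in rad. In form: [[[x, y, z, rx, ry, rz], ...]]. A call has 1 to 20 rows; each row shifts and turns the commanded pose from where the row before left it, along the tool's axes as they then stand; what a row does not reach is not made up. A row lasts 1/12 s, in which the tool goes at most 41.7 mm and 7.16 degrees, less where a joint would pass 70% of its speed; a pose out of reach is approached as far as the arm can. A call is refused whole if a number of a shift passes 41.7 or a number of a turn 0.125, either way. A call with a gripper value outside its range is refused whole. "claw" is the closure, from 0 (fully open) to 1 (shut), set as the call begins (left out, the last holds). The fingers move at their own pace and stop on an object; the grip force is fixed at half the most. Time passes only in rows, so rows that do not move let the fingers close. It gives the time, the measured TCP pose, the force, the opening and the grip force at its end, in the units of the state.
- env.observe(): the state, without advancing time (a new reading comes with each control period).
- env.capture(name): name is "scene" or "top" or "wrist"; returns (picture, depth): 400x640x3 uint8, blue, green, red; 400x640 float32, mm along the optical axis (not along the pixel's ray), 0 where there is no reading.
- env.camera_info(name): a dict with "fov_y" (degrees; the focal length in pixels is half the picture's height over the tangent of half this angle, whatever the lens; pixels are square), "cx", "cy" (the principal point, pixels), "R" (3x3) and "t" (3): a world point X has camera coordinates R X + t; the wrist camera has in their place "mount" (4x4, takes a point from camera to tool coordinates, whose origin is the TCP and whose axes are the flange's). Camera axes: x right, y down, z forward; pixel columns grow to the right and rows downward; lengths in mm; the calibration is good to about 2 mm. The wrist camera is an equidistant fisheye: a pixel r from the principal point sees the ray r / f radians off the axis. A picture is of the moment at which its call begins: read the wrist's pose just before it. camera_info takes no time and is no camera call.
- env.close_job(): hands the job in; it is judged then, once.
The state is a dict: "t": time; "q": joint angles; "qvel": joint speeds; "effort": joint torques, N m; "eef_pos": TCP position; "eef_rot": TCP orientation; "contact_force": force on the tool from outside, world axes, zero at the start; "wrist_torque": the same for the moment, N m; "opening": finger opening in mm; "gripper_force": force on a finger pad.
Only numpy, scipy, OpenCV 4.12 (cv2) and the standard library are available. Lean on these libraries where they do the work, as an engineer would, in place of code of your own. Each camera call takes 0.05 s, during which the arm holds its last target. There are 200 camera calls.

## Task

A dark patch has just been let into the sloped panel on the green tilting table. Lift the press pad by its red handle up and off its peg, then bring its cork face gently down over the patch, centred and square on it with the wire loop uphill, and tilt it until it lies flush on the slope. Finish still gripping the handle and pressing the pad firmly against the panel (about 10 N): do not let go, and leave the other things on the bench and the table's tilt as they are.

Things in the scene. Friction and masses are not known exactly. Their poses are not given: they have to be found in the camera images.
- pad: Press pad: yellow plate 100 x 80 x 12 mm (x, y, z), cork-faced, about 0.25 kg. Origin = centre of the cork face; z points out of its back, cork to handle; x towards the wire loop. At first it hangs on the peg: x up, cork face resting on the post, handle pointing to stand -x (robot's side)
- pad_grip (a point): Middle of the red handle (pad x = -15, y = 0, z = 40 mm), a rib on the pad's back 56 mm (x) by 22 mm (y, grip across this), its back 57 mm above the cork face; axes as pad. A grip tilted 45 degrees, from the loop side and the back of the pad, clears the peg and leaves the gripper near vertical on the slope
- pad_loop (a point): Middle of the top bar of the pad's steel wire loop (wire 6 mm thick), pad x = 92, y = 0, z = 6 mm; axes as pad. The loop's opening is 26 mm wide and runs from pad x = 50 to 89 mm
- pad_face (a point): centre of the cork face, same as the pad's origin
- stand: Stand with the peg, fixed to the bench. Origin on the bench at the post; the peg points to its -x, z up. Steel post 16 x 16 mm, 310 mm tall, front face at x = -15 mm, a 70 mm wide crossbar on it at 170 mm; wooden base 150 x 150 x 18 mm centred at x = 30 mm. Peg: steel rod 8 mm thick at height 280 mm
- peg_tip (a point): Top of the peg's upturned end, at stand x = -41 mm, 292 mm above the bench; axes as stand. To free the loop raise the pad 12 to 28 mm (20 is good), then draw it at least 40 mm towards stand -x
- tilt_plate: Tilting plate with the clamped light wood panel, 200 x 150 mm, on it; two orange clamps at y = +-68 mm, 22 mm wide, stand 16 mm over the panel. Origin on the tilt axis under the plate, 100 mm above the bench; z = slope's normal, x uphill, y level. Slopes 29 to 54 degrees, low side to the robot, locked stiff. Fixed green base 170 x 230 mm
- patch (a point): centre of the dark wood patch (60 mm along x, 40 mm along y) on the panel's face, level with the face, 30 mm along z from the plate's origin; axes as tilt_plate: z out of the slope, x uphill, y level
- glue: bystander: yellow bottle, radius 30, height 170 mm; origin under its base
- jar: bystander: amber jar, radius 35, height 90 mm; origin under its base
- tape: bystander: blue roll of tape lying flat, 100 mm across, 25 mm high; origin under its centre
- hammer: bystander: hammer lying flat, about 0.3 m long
- offcut: bystander: wood offcut 160 x 60 x 30 mm; origin under its centre
- brush: bystander: brush lying flat, about 0.2 m long
Things that resemble listed ones, but are neither listed nor needed, are in the scene too. Leave any blue or pink look-alike of the pad alone.

How it is judged:
By the outcome, as a careful person would: the job done as asked, in the order asked, and still so for the second after the job is handed in, while the arm keeps its last pose, push and grip.
It also fails if it takes over 40 s, if anything falls off the work surface, if the arm or the gripper's body presses on something with over 40 N, if the wrist force passes 120 N, or if a joint passes its speed limit or range.

## Working session

There is one attempt and no reset: what is moved stays moved. The work goes in short steps, Python scripts to look and compute and a tool call to move; the robot and the scene stay as the last step left them, time stands still between calls to the robot, and variables do not carry over. Pictures are saved under pics/ and viewed, at most 10 in all, crops included, and the job is handed in when it is done.

Besides the shell and the picture viewer there is one more tool, called as name(argument=value, ...) on one line, values as JSON. play_rows: Moves the arm, as the interface text tells. Its arguments: {"type":"object","properties":{"targets":{"type":"array"},"claw":{"type":"number"}},"required":["targets"]}

```bash
mkdir -p pics; python3 - <<'E'
from cell import env
import cv2,numpy as np
s=env.observe();print(s['t'],s['eef_pos'],s['eef_rot'])
for n in('scene','top'):
    p,d=env.capture(n);cv2.imwrite(f'pics/{n}0.png',p);np.save(f'{n}0.npy',d)
    print(n,env.camera_info(n))
print(env.camera_info('wrist'))
E
```

```text
0.0 [ 290.61134679 -580.77242617  230.16304347] [[ 8.94352906e-01  4.47361767e-01 -5.73193780e-04]
 [ 4.47362013e-01 -8.94350987e-01  1.88186796e-03]
 [ 3.29239354e-04 -1.93947921e-03 -9.99998065e-01]]
scene {'fov_y': 43.65035965078729, 'cx': 324.02632858981093, 'cy': 198.48143318796392, 'R': array([[-0.18407139,  0.98291151, -0.00163758],
       [ 0.84330786,  0.1570713 , -0.51396543],
       [-0.50492532, -0.09598731, -0.85780934]]), 't': array([  77.67118146, -281.79819076, 2056.96604007])}
top {'fov_y': 48.45792212775828, 'cx': 316.7533308763244, 'cy': 195.84154461215923, 'R': array([[-0.00568574, -0.9999804 , -0.00262089],
       [-0.99248436,  0.00596347, -0.12222612],
       [ 0.12223935,  0.00190624, -0.99249882]]), 't': array([  27.43293831,  467.10094728, 1709.90672573])}
{'fov_y': 65.70646984690485, 'cx': 314.5431772522594, 'cy': 200.77873969811765, 'mount': array([[ 6.12554643e-04, -9.61941358e-01, -2.73255281e-01,
         6.94347391e+01],
       [ 9.99999756e-01,  4.97583187e-04,  4.90049621e-04,
         1.56584811e-01],
       [-3.35431764e-04, -2.73255515e-01,  9.61941428e-01,
        -1.43173028e+02],
       [ 0.00000000e+00,  0.00000000e+00,  0.00000000e+00,
         1.00000000e+00]])}
```

View pics/scene0.png

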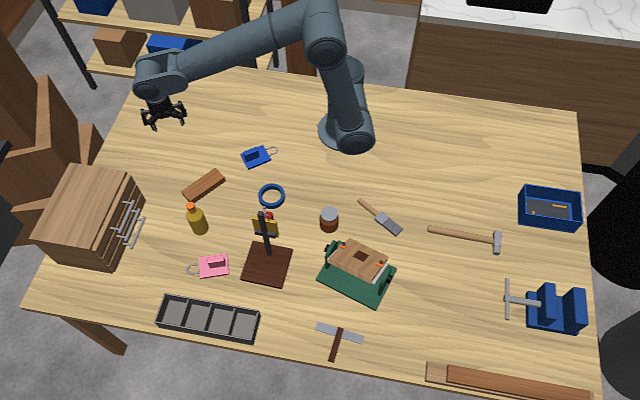

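View pics/top0.png

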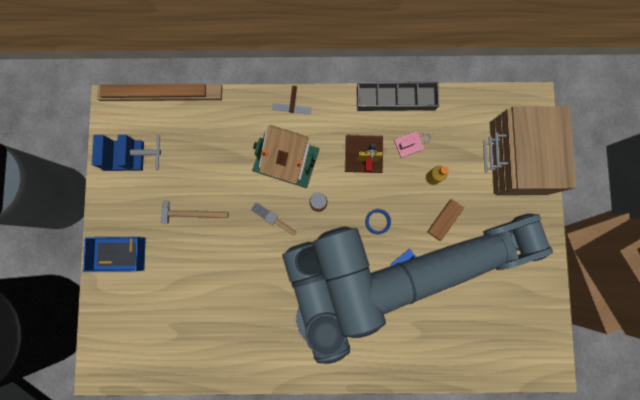

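The scene picture shows the yellow pad with its red handle on the peg at about (265,222), a blue look-alike at (257,156) and a pink one at (213,265). The patch is at (362,258). In the top picture the pad is at (370,158) and the patch at (282,158). Only the yellow one hangs on a peg and has a red handle, so that is the pad. The dark rectangle on the green-based table is the patch. I'll confirm both in an enlarged crop.

```bash
cat > h.py <<'E'
import numpy as np,cv2
from cell import env
def focal(ci): return 200/np.tan(np.radians(ci['fov_y'])/2)
def pts(name,u,v,d):
    ci=env.camera_info(name);f=focal(ci);u,v,d=map(np.asarray,(u,v,d))
    c=np.stack([(u-ci['cx'])/f*d,(v-ci['cy'])/f*d,d],-1)
    return (c-ci['t'])@ci['R']
def ray(name,uv):
    ci=env.camera_info(name);f=focal(ci);R=ci['R']
    d=R.T@np.array([(uv[0]-ci['cx'])/f,(uv[1]-ci['cy'])/f,1]);return -R.T@ci['t'],d/np.linalg.norm(d)
def tri(r1,r2):
    A=sum(np.eye(3)-np.outer(d,d) for _,d in(r1,r2));b=sum((np.eye(3)-np.outer(d,d))@o for o,d in(r1,r2))
    p=np.linalg.solve(A,b);return p,[np.linalg.norm((np.eye(3)-np.outer(d,d))@(p-o)) for o,d in(r1,r2)]
def wray(uv,pos,rot):
    ci=env.camera_info('wrist');f=focal(ci);M=ci['mount']
    x,y=uv[0]-ci['cx'],uv[1]-ci['cy'];r=np.hypot(x,y);th=r/f
    c=np.array([x/r*np.sin(th),y/r*np.sin(th),np.cos(th)])
    return rot@M[:3,3]+pos,rot@M[:3,:3]@c
E
python3 - <<'E'
from h import *
out=[]
B={'scene':((225,195,185,115),),'top':((240,105,200,100),)}
for n in B:
    im=cv2.imread(f'pics/{n}0.png');d=np.load(f'{n}0.npy')
    x,y,w,h=B[n][0]
    c=cv2.resize(im[y:y+h,x:x+w],None,fx=(740/w),fy=(740/w),interpolation=cv2.INTER_CUBIC);out.append(c[:295] if n=='top' else c[:300])
    hsv=cv2.cvtColor(im,cv2.COLOR_BGR2HSV);H,S,V=cv2.split(hsv)
    box=np.zeros(H.shape,bool);box[y:y+h,x:x+w]=1
    red=((H<5)|(H>174))&(S>190)&(V>70)&box
    yel=(H>20)&(H<32)&(S>180)&box
    for k,m in(('red',red),('yel',yel)):
        nn,l,st,ce=cv2.connectedComponentsWithStats(m.astype('uint8'))
        for i in range(1,nn):
            if st[i,4]>8:
                vv,uu=np.where(l==i);P=pts(n,uu,vv,d[vv,uu])
                print(n,k,st[i],ce[i].round(1),np.median(P,0).round(),P.min(0).round(),P.max(0).round())
cv2.imwrite('pics/crop0.png',np.vstack(out))
E
```

```text
scene red [266 212   6   7  21] [269.4 214. ] [ 546. -154.  207.] [ 540. -169.  203.] [ 565. -148.  213.]
scene yel [254 220   5   8  17] [256.4 223.6] [ 594. -186.  209.] [ 592. -196.  191.] [ 596. -179.  238.]
scene yel [271 224   6   6  14] [274.4 226.1] [ 596. -125.  218.] [ 593. -138.  202.] [ 599. -120.  239.]
scene yel [275 231   3   6  10] [276.3 233.3] [ 597. -124.  176.] [ 594. -127.  154.] [ 600. -121.  191.]
top red [366 158   6  14  76] [368.5 164.3] [ 557. -159.  207.] [ 538. -170.  177.] [ 580. -150.  217.]
top yel [358 154   9   7  36] [361.3 157.2] [ 584. -135.  198.] [ 582. -149.  143.] [ 587. -123.  240.]
top yel [374 155   7   6  27] [376.9 157.1] [ 582. -190.  210.] [ 581. -198.  154.] [ 584. -181.  245.]
top yel [427 168  13  16 111] [433.1 176.3] [ 531. -416.   94.] [ 255. -435.   26.] [ 557.   21. 1754.]
```

View pics/crop0.png

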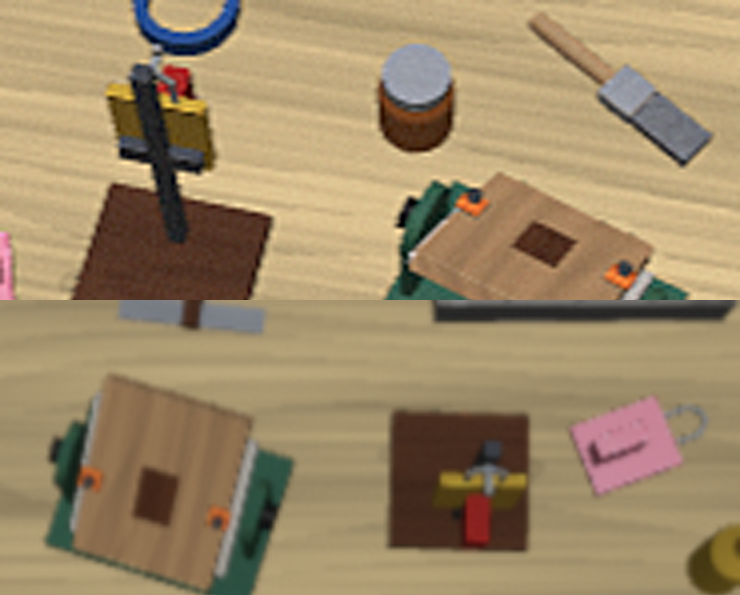

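The crop confirms the yellow pad with its red handle on the post and the dark patch between the two orange clamps. Next I'll measure the panel plane, the patch and the pad.

```bash
python3 - <<'E'
from h import *
B={'scene':(320,235,75,70),'top':(250,120,75,70)}
cen={};
for n,(x,y,w,h) in B.items():
    im=cv2.imread(f'pics/{n}0.png');d=np.load(f'{n}0.npy')
    H,S,V=cv2.split(cv2.cvtColor(im,cv2.COLOR_BGR2HSV))
    box=np.zeros(H.shape,bool);box[y:y+h,x:x+w]=1
    pu,pv={'scene':(361,257),'top':(282,158)}[n]
    print(n,'patch hsv',H[pv,pu],S[pv,pu],V[pv,pu],'panel',H[pv-12,pu],S[pv-12,pu],V[pv-12,pu])
    m=(V<(int(V[pv,pu])+int(V[pv-12,pu]))/2)&box&(S>60)&((H<20)|(H>170))
    nn,l,st,ce=cv2.connectedComponentsWithStats(m.astype('uint8'))
    i=l[pv,pu];cs,_=cv2.findContours((l==i).astype('uint8'),cv2.RETR_EXTERNAL,cv2.CHAIN_APPROX_NONE)
    print(st[i],ce[i]);cen[n]=ce[i]
    # plane from ring around patch
    vv,uu=np.where(cv2.dilate((l==i).astype('uint8'),np.ones((21,21)))>0);P=pts(n,uu,vv,d[vv,uu])
    for k in range(4):
        c=P.mean(0);nrm=np.linalg.svd(P-c)[2][2];nrm*=np.sign(nrm[2]);r=(P-c)@nrm;P=P[abs(r)<max(3,2*r.std())]
    print('plane n',nrm.round(3),'slope',np.degrees(np.arccos(nrm[2])),'az uphill',np.degrees(np.arctan2(-nrm[1],-nrm[0])),'res',r.std())
    o,dd=ray(n,ce[i]);p=o+dd*((c-o)@nrm/(dd@nrm));print('patch',p.round(1))
    C=cs[0][:,0,:];Q=[]
    for q in C:
        o,dd=ray(n,q);Q.append(o+dd*((c-o)@nrm/(dd@nrm)))
    u=-nrm.copy();ux=np.array([0,0,1])-nrm[2]*nrm;ux/=np.linalg.norm(ux);uy=np.cross(nrm,ux)
    ab=np.array([[(q-p)@ux,(q-p)@uy] for q in Q],'f4');print('rect',cv2.minAreaRect(ab))
print('tri patch',tri(ray('scene',cen['scene']),ray('top',cen['top'])))
im=cv2.imread('pics/top0.png');d=np.load('top0.npy')
H,S,V=cv2.split(cv2.cvtColor(im,cv2.COLOR_BGR2HSV));m=((H>20)&(H<32)&(S>180));m[:,:355]=0;m[:,382]=0;m[:150]=0;m[163:]=0;m[:,385:]=0
vv,uu=np.where(m);
Q=np.array([(lambda o,dd:o+dd*((243-o[2])/dd[2]))(*ray('top',q)) for q in zip(uu,vv)])
print('pad edge',cv2.minAreaRect(Q[:,:2].astype('f4')),Q.min(0),Q.max(0), np.polyfit(Q[:,1],Q[:,0],1))
m=((H<5)|(H>174))&(S>190)&(V>70);m[:,:360]=0;m[:,378:]=0;m[:150]=0;m[180:]=0
vv,uu=np.where(m);Q=np.array([(lambda o,dd:o+dd*((208-o[2])/dd[2]))(*ray('top',q)) for q in zip(uu,vv)])
print('handle top',cv2.minAreaRect(Q[:,:2].astype('f4')))
E
```

```text
scene patch hsv 9 132 81 panel 14 110 160
[353 250  16  12 101] [360.52475248 255.46534653]
plane n [-0.622  0.207  0.755] slope 40.957555861103906 az uphill -18.36274593258082 res 2.4739122035420142
patch [601.2 155.2 123.1]
rect ((-1.787872314453125, 0.1117095947265625), (39.387874603271484, 61.158599853515625), 89.24263000488281)
top patch hsv 10 158 66 panel 16 114 146
[276 150  12  16 141] [281.63829787 157.68794326]
plane n [-0.016  0.995  0.1  ] slope 84.27392103192574 az uphill -89.06599736733257 res 33.139142124375184
patch [593.6 152.5 153.8]
rect ((-899.2650146484375, 194.00999450683594), (73.75770568847656, 3028.670654296875), 78.54094696044922)
tri patch (array([600.46529244, 155.14337207, 121.44897317]), [np.float64(0.03571780987130778), np.float64(0.035717809871294665)])
pad edge ((573.855224609375, -157.23973083496094), (75.9471435546875, 20.642789840698242), 86.85997772216797) [ 564.527634   -195.60985538  243.        ] [ 586.07355468 -119.17966982  243.        ] [-1.01081624e-02  5.73411196e+02]
handle top ((555.770263671875, -159.19520568847656), (17.695737838745117, 46.71434020996094), 88.81974792480469)
```

```bash
cat >> h.py <<'E'
from scipy.spatial.transform import Rotation as Rn
from scipy.linalg import expm,logm
def plan(p,R,N,cur=None):
    s=env.observe();T0=np.eye(4);T1=np.eye(4)
    T0[:3,:3],T0[:3,3]=cur if cur else (s['eef_rot'],s['eef_pos']);T1[:3,:3]=R;T1[:3,3]=p
    X=np.linalg.inv(T0)@T1
    D=expm(np.real(logm(X))/N)
    row=np.r_[D[:3,3],Rn.from_matrix(D[:3,:3]).as_rotvec()]
    print('N',N,'row',row.round(4).tolist(),'|v|',np.linalg.norm(row[:3]).round(1),'|w|',np.linalg.norm(row[3:]).round(3))
    T=T0.copy();w=[]
    for i in range(N): T=T@D;w.append(T[:3,3].round())
    print('way',[x.tolist() for x in w[::3]],'end',w[-1])
def graspR(yaw,tilt=45):
    # tool z tilted from down toward +x by tilt; tool y=-Y ; then yaw
    t=np.radians(tilt);z=np.array([np.sin(t),0,-np.cos(t)]);y=np.array([0,-1.,0]);x=np.cross(y,z)
    return Rn.from_euler('z',yaw,degrees=True).as_matrix()@np.stack([x,y,z],1)
E
python3 -c "
from h import *
plan([471,-159,262],graspR(0),18)"
```

```text
N 18 row [15.7363, -20.3462, 3.5125, -0.0102, 0.0428, 0.0244] |v| 26.0 |w| 0.05
way [[296.0, -556.0, 227.0], [315.0, -481.0, 219.0], [340.0, -407.0, 217.0], [371.0, -336.0, 221.0], [406.0, -267.0, 230.0], [444.0, -201.0, 247.0]] end [ 471. -159.  262.]
```

play_rows(targets=[[[15.7,-20.3,3.5,-0.0102,0.0428,0.0244],[15.7,-20.3,3.5,-0.0102,0.0428,0.0244],[15.7,-20.3,3.5,-0.0102,0.0428,0.0244],[15.7,-20.3,3.5,-0.0102,0.0428,0.0244],[15.7,-20.3,3.5,-0.0102,0.0428,0.0244],[15.7,-20.3,3.5,-0.0102,0.0428,0.0244],[15.7,-20.3,3.5,-0.0102,0.0428,0.0244],[15.7,-20.3,3.5,-0.0102,0.0428,0.0244],[15.7,-20.3,3.5,-0.0102,0.0428,0.0244],[15.7,-20.3,3.5,-0.0102,0.0428,0.0244],[15.7,-20.3,3.5,-0.0102,0.0428,0.0244],[15.7,-20.3,3.5,-0.0102,0.0428,0.0244],[15.7,-20.3,3.5,-0.0102,0.0428,0.0244],[15.7,-20.3,3.5,-0.0102,0.0428,0.0244],[15.7,-20.3,3.5,-0.0102,0.0428,0.0244],[15.7,-20.3,3.5,-0.0102,0.0428,0.0244],[15.7,-20.3,3.5,-0.0102,0.0428,0.0244],[15.7,-20.3,3.5,-0.0102,0.0428,0.0244],[0,0,0,0,0,0],[0,0,0,0,0,0]]], claw=0)

```text
t: 1.77
eef_pos: [470.7, -159.4, 262.0]
eef_rot: [[0.708, 0.002, 0.707], [0.003, -1.0, 0.0], [0.707, 0.002, -0.708]]
contact_force: [-0.5, 0.2, 0.5]
opening: 85.5
gripper_force: 0.0
```

```bash
python3 - <<'E'
from h import *
s=env.observe();print(s['t'],s['eef_pos'].round(1),s['eef_rot'].round(3),s['q'].round(2),s['contact_force'].round(1))
p,d=env.capture('wrist');cv2.imwrite('pics/w1.png',p);np.savez('w1.npz',d=d,pos=s['eef_pos'],rot=s['eef_rot'])
E
```

```text
1.7667 [ 470.7 -159.4  262. ] [[ 0.708  0.002  0.707]
 [ 0.003 -1.     0.   ]
 [ 0.707  0.002 -0.708]] [-0.85 -0.58  2.36  0.73  0.92  0.4 ] [-0.5  0.2  0.5]
```

View pics/w1.png

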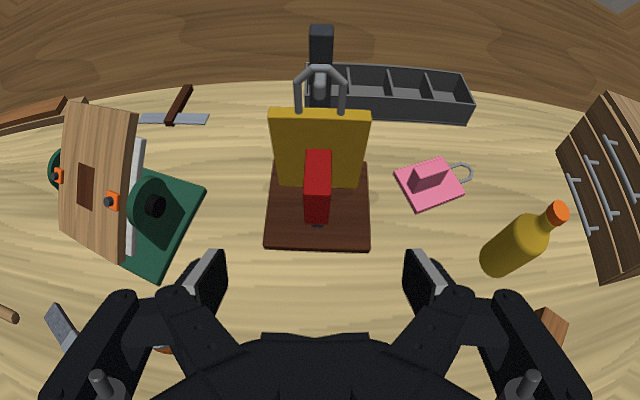

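The wrist picture shows the red handle at (318,187) standing on the yellow plate, the loop over the peg at (320,90) and the patch at (86,187). I'll measure the handle, plate and patch from this view.

```bash
cat >> h.py <<'E'
def wpts(u,v,d,pos,rot):
    ci=env.camera_info('wrist');f=focal(ci);M=ci['mount']
    x,y=u-ci['cx'],v-ci['cy'];r=np.hypot(x,y)+1e-9;th=r/f
    c=np.stack([x/r*np.tan(th)*d,y/r*np.tan(th)*d,d+0*x],-1)
    return (c@M[:3,:3].T+M[:3,3])@rot.T+pos
def fit(P,th=2.5):
    for k in range(8):
        c=P.mean(0);n=np.linalg.svd(P-c,full_matrices=False)[2][2];r=(P-c)@n;P=P[abs(r)<max(th,2*r.std())]
    return c,n,r.std()
E
python3 - <<'E'
from h import *
z=np.load('w1.npz');d,pos,rot=z['d'],z['pos'],z['rot'];im=cv2.imread('pics/w1.png')
H,S,V=cv2.split(cv2.cvtColor(im,cv2.COLOR_BGR2HSV))
def M(m,x,y,w,h):
    b=np.zeros(m.shape,bool);b[y:y+h,x:x+w]=1;m=cv2.erode((m&b).astype('uint8'),np.ones((3,3)));v,u=np.where(m);return u.astype(float),v.astype(float)
red=((H<6)|(H>174))&(S>180)
for nm,y0,h0 in(('top',150,18),('back',178,45)):
    u,v=M(red,290,y0,60,h0);P=wpts(u,v,d[v.astype(int),u.astype(int)],pos,rot);c,n,r=fit(P)
    print(nm,'c',c.round(1),'n',n.round(3),r.round(2),'min',np.percentile(P,1,0).round(1),'max',np.percentile(P,99,0).round(1))
yel=(H>20)&(H<32)&(S>180)
u,v=M(yel,260,100,120,95);P=wpts(u,v,d[v.astype(int),u.astype(int)],pos,rot);c,n,r=fit(P);print('yel',c.round(1),n.round(3),r,np.percentile(P,1,0).round(1),np.percentile(P,99,0).round(1))
# panel and patch
dark=(V<130)&(H<20);nn,l,st,ce=cv2.connectedComponentsWithStats(dark.astype('uint8'));i=l[187,86];print('patch px',st[i],ce[i])
u,v=M((V>130)&(H<22)&(S>60),65,130,60,100);P=wpts(u,v,d[v.astype(int),u.astype(int)],pos,rot);c,n,r=fit(P);n*=np.sign(n[2])
print('panel n',n.round(4),r,'slope',np.degrees(np.arccos(n[2])),'az',np.degrees(np.arctan2(-n[1],-n[0])))
o,dd=wray(ce[i],pos,rot);p=o+dd*((c-o)@n/(dd@n));print('patch',p.round(1))
print('tri w/top',tri((o,dd),ray('top',(281.64,157.69))),'tri w/scene',tri((o,dd),ray('scene',(360.52,255.47))))
cs,_=cv2.findContours((l==i).astype('uint8'),cv2.RETR_EXTERNAL,cv2.CHAIN_APPROX_NONE)
Q=[(lambda o,dd:o+dd*((c-o)@n/(dd@n)))(*wray(q,pos,rot)) for q in cs[0][:,0].astype(float)]
ux=np.array([0,0,1])-n[2]*n;ux/=np.linalg.norm(ux);uy=np.cross(n,ux)
print(cv2.minAreaRect(np.array([[(q-p)@ux,(q-p)@uy] for q in Q],'f4')))
E
```

```text
top c [ 572.7 -161.9  208.1] n [0.013 0.014 1.   ] 0.56 min [ 564.6 -171.3  206.8] max [ 581.2 -152.3  209.6]
back c [ 541.2 -161.   195.5] n [-0.022 -1.    -0.006] 5.6 min [ 537.8 -170.6  160.1] max [ 552.5 -151.3  209.3]
yel [ 583.8 -162.2  210. ] [-0.999  0.038 -0.   ] 0.5475722832363092 [ 581.4 -200.1  151.3] [ 592.1 -125.4  246. ]
patch px [ 76 162  19  50 720] [ 85.01666667 185.79305556]
panel n [-0.6143  0.2     0.7633] 0.6029760060164244 slope 40.24552192504614 az -18.032166467751328
patch [601.8 152.6 123.9]
tri w/top (array([601.46368097, 154.55738471, 122.3638161 ]), [np.float64(1.2672718201487545), np.float64(1.2672718201489672)]) tri w/scene (array([601.92349029, 154.55909686, 122.96902507]), [np.float64(0.9166846986381738), np.float64(0.9166846986383533)])
((-0.7772178649902344, 1.2787113189697266), (41.537410736083984, 60.67529296875), 89.46398162841797)
```

```bash
python3 -c "
from h import *
R=graspR(-2)
g=np.array([569.4,-161.8,166.6])
plan(g-60*R[:,2],R,5); plan(g,R,6,(R,g-60*R[:,2]))"
```

```text
N 5 row [0.487, -0.1521, 15.4771, -0.0048, 0.0002, 0.0054] |v| 15.5 |w| 0.007
way [[482.0, -160.0, 251.0], [516.0, -160.0, 220.0]] end [ 527. -160.  209.]
N 6 row [-0.0, 0.0, 10.0, 0.0, 0.0, 0.0] |v| 10.0 |w| 0.0
way [[534.0, -161.0, 202.0], [555.0, -161.0, 181.0]] end [ 569. -162.  167.]
```

play_rows(targets=[[[0.5,-0.15,15.5,-0.0048,0.0002,0.0054],[0.5,-0.15,15.5,-0.0048,0.0002,0.0054],[0.5,-0.15,15.5,-0.0048,0.0002,0.0054],[0.5,-0.15,15.5,-0.0048,0.0002,0.0054],[0.5,-0.15,15.5,-0.0048,0.0002,0.0054],[0,0,10,0,0,0],[0,0,10,0,0,0],[0,0,10,0,0,0],[0,0,10,0,0,0],[0,0,10,0,0,0],[0,0,10,0,0,0],[0,0,0,0,0,0],[0,0,0,0,0,0]]])

```text
t: 2.9
eef_pos: [569.4, -163.0, 166.1]
eef_rot: [[0.707, -0.037, 0.706], [-0.027, -0.999, -0.025], [0.706, -0.001, -0.708]]
contact_force: [-0.1, 0.1, -0.1]
opening: 85.6
gripper_force: 0.0
```

```bash
python3 - <<'E'
from h import *
s=env.observe();print(s['t'],s['eef_pos'].round(1),s['eef_rot'].round(3),s['contact_force'].round(1))
p,d=env.capture('wrist');cv2.imwrite('pics/w2.png',p)
E
```

```text
2.9 [ 569.4 -163.   166.1] [[ 0.707 -0.037  0.706]
 [-0.027 -0.999 -0.025]
 [ 0.706 -0.001 -0.708]] [-0.1  0.1 -0.1]
```

View pics/w2.png

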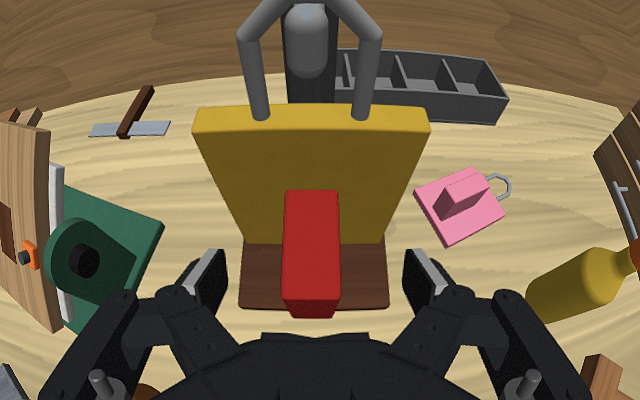

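The handle stands centred between the open fingers at (312,255), about 1 mm left of the middle at 315. I'll shift 1 mm and close.

play_rows(targets=[[[0,-1.2,0,0,0,0],[0,0,0,0,0,0],[0,0,0,0,0,0],[0,0,0,0,0,0],[0,0,0,0,0,0],[0,0,0,0,0,0],[0,0,0,0,0,0],[0,0,0,0,0,0],[0,0,0,0,0,0],[0,0,0,0,0,0]]], claw=1)

```text
t: 3.78
eef_pos: [569.8, -160.9, 167.1]
eef_rot: [[0.706, -0.036, 0.707], [-0.025, -0.999, -0.026], [0.708, 0.0, -0.706]]
contact_force: [-4.9, 0.9, 3.6]
opening: 21.6
gripper_force: 58.9
```

play_rows(targets=[[[2.83,0,-2.83,0,0,0],[2.83,0,-2.83,0,0,0],[2.83,0,-2.83,0,0,0],[2.83,0,-2.83,0,0,0],[2.83,0,-2.83,0,0,0],[0,0,0,0,0,0],[0,0,0,0,0,0]]])

```text
t: 4.37
eef_pos: [569.8, -160.9, 187.2]
eef_rot: [[0.706, -0.036, 0.707], [-0.026, -0.999, -0.025], [0.708, -0.0, -0.706]]
contact_force: [-2.8, -0.1, -1.3]
opening: 21.2
gripper_force: 59.4
```

```bash
python3 - <<'E'
from h import *
p,d=env.capture('wrist');cv2.imwrite('pics/w3.png',p)
E
```

```text
(no output)
```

View pics/w3.png

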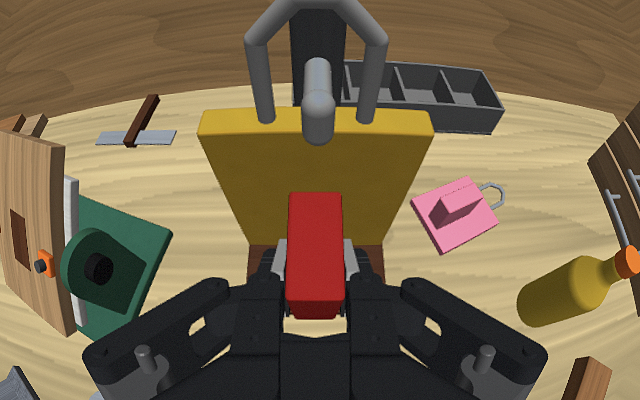

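The pad is raised, with the loop bar at (315,5) above the peg tip at (318,105) and the peg inside the opening. Now I'll draw it off.

play_rows(targets=[[[-3,0,-3,0,0,0],[-5,0,-5,0,0,0],[-6,0,-6,0,0,0],[-6,0,-6,0,0,0],[-6,0,-6,0,0,0],[-6,0,-6,0,0,0],[-6,0,-6,0,0,0],[-6,0,-6,0,0,0],[-6,0,-6,0,0,0],[-5,0,-5,0,0,0],[-3,0,-3,0,0,0],[0,0,0,0,0,0],[0,0,0,0,0,0]]])

```text
t: 5.5
eef_pos: [487.7, -158.2, 187.1]
eef_rot: [[0.706, -0.037, 0.708], [-0.026, -0.999, -0.026], [0.708, -0.0, -0.706]]
contact_force: [0.5, -0.2, -3.7]
opening: 21.2
gripper_force: 58.9
```

```bash
python3 - <<'E'
from h import *
s=env.observe();pos,rot=s['eef_pos'],s['eef_rot']
im,d=env.capture('wrist');cv2.imwrite('pics/w4.png',im);np.savez('w4.npz',d=d,pos=pos,rot=rot)
H,S,V=cv2.split(cv2.cvtColor(im,cv2.COLOR_BGR2HSV))
def comp(m):
    nn,l,st,ce=cv2.connectedComponentsWithStats(m.astype('uint8'));i=1+np.argmax(st[1:,4]);print(st[i]);return l==i
def T(m): 
    v,u=np.where(cv2.erode(m.astype('uint8'),np.ones((3,3))));return wpts(u.astype(float),v.astype(float),d[v,u],np.zeros(3),np.eye(3))
yel=(H>20)&(H<32)&(S>180);yel[:,470:]=0;red=((H<6)|(H>174))&(S>180)
yel=comp(yel);P=T(yel);c,n,r=fit(P);n*=-np.sign(n[2]);print('yel n in tool',n.round(4),r,'c',c)
py=np.array([0,1.,0]);py-=py@n*n
# plate inliers, side edges: lateral range per band
I=abs((P-c)@n)<2;Q=P[I];px=np.cross(n,np.array([0,-1.,0]));px/=np.linalg.norm(px);pyd=np.cross(n,px)
a=Q@px;b=Q@pyd
for lo in np.arange(a.max()-45,a.max()-4,8):
    k=(a>lo)&(a<lo+8);print(lo.round(1),b[k].min().round(1),b[k].max().round(1))
print('px',px.round(3),'py',pyd.round(3),'a max',a.max(),'plane off',c@n)
R_=T(comp(red));print('red: py range',np.percentile(R_@pyd,[1,99]),'px max',np.percentile(R_@px,[1,99]),'n',np.percentile(R_@n,[1,99]))
E
```

```text
[  198   107   236   138 20328]
yel n in tool [-0.7044 -0.0012 -0.7098] 0.43301902430257916 c [ 46.63671604   0.43386448 -26.48515188]
-26.5 -38.4 38.3
-18.5 -38.3 37.8
-10.5 -38.0 38.0
-2.5 -37.8 38.0
5.5 -38.0 38.0
13.5 -37.8 37.7
px [-0.71   0.     0.704] py [-0.001  1.    -0.001] a max 18.52603350765223 plane off -14.052264684124523
[ 285  192   60  127 6968]
red: py range [-9.95247998 10.21113013] px max [-42.17983865  -1.14946824] n [-12.59232032  31.22839818]
```

```bash
cat >> h.py <<'E'
PZ=np.array([-.7044,0,-.7098]);PX=np.array([.7098,0,-.7044])
TPT=np.eye(4);TPT[:3,:3]=np.stack([PX,np.cross(PZ,PX),PZ],1);TPT[:3,3]=29.5*PX-26.05*PZ
def padtool(slope,az,p,dx=0,dy=0,dz=0):
    sl,a=np.radians([slope,az]);ux=np.array([np.cos(sl)*np.cos(a),np.cos(sl)*np.sin(a),np.sin(sl)])
    uy=np.array([-np.sin(a),np.cos(a),0]);n=np.cross(ux,uy);T=np.eye(4);T[:3,:3]=np.stack([ux,uy,n],1)
    T[:3,3]=np.array(p)+dx*ux+dy*uy+dz*n;T=T@np.linalg.inv(TPT);return T[:3,3],T[:3,:3]
E
python3 - <<'E'
from h import *
z=np.load('w4.npz');d=z['d'];im=cv2.imread('pics/w4.png');H,S,V=cv2.split(cv2.cvtColor(im,cv2.COLOR_BGR2HSV))
m=(H>20)&(H<32)&(S>180);m[:,470:]=0;v,u=np.where(m&(u0:=True));P=wpts(u*1.,v*1.,d[v,u],np.zeros(3),np.eye(3))
k=abs(P@PZ+14.05)<1.5;print('plate top edge along padx',np.percentile((P@PX)[k],[1,50,99,99.8]),'expect 79.5')
s=env.observe();print(s['t'])
plan(*padtool(40.5,-18.1,[601.5,154.8,122.8],-90,0,120),18)
E
```

```text
plate top edge along padx [-14.45050777  56.30781     78.16007403  78.61152995] expect 79.5
5.55
N 18 row [-7.4404, -19.6977, -0.6202, -0.0056, -0.0475, 0.015] |v| 21.1 |w| 0.05
way [[483.0, -138.0, 182.0], [469.0, -78.0, 170.0], [455.0, -17.0, 162.0], [444.0, 45.0, 156.0], [435.0, 108.0, 154.0], [428.0, 170.0, 155.0]] end [425. 212. 156.]
```

play_rows(targets=[[[-7.44,-19.7,-0.62,-0.0056,-0.0475,0.015],[-7.44,-19.7,-0.62,-0.0056,-0.0475,0.015],[-7.44,-19.7,-0.62,-0.0056,-0.0475,0.015],[-7.44,-19.7,-0.62,-0.0056,-0.0475,0.015],[-7.44,-19.7,-0.62,-0.0056,-0.0475,0.015],[-7.44,-19.7,-0.62,-0.0056,-0.0475,0.015],[-7.44,-19.7,-0.62,-0.0056,-0.0475,0.015],[-7.44,-19.7,-0.62,-0.0056,-0.0475,0.015],[-7.44,-19.7,-0.62,-0.0056,-0.0475,0.015],[-7.44,-19.7,-0.62,-0.0056,-0.0475,0.015],[-7.44,-19.7,-0.62,-0.0056,-0.0475,0.015],[-7.44,-19.7,-0.62,-0.0056,-0.0475,0.015],[-7.44,-19.7,-0.62,-0.0056,-0.0475,0.015],[-7.44,-19.7,-0.62,-0.0056,-0.0475,0.015],[-7.44,-19.7,-0.62,-0.0056,-0.0475,0.015],[-7.44,-19.7,-0.62,-0.0056,-0.0475,0.015],[-7.44,-19.7,-0.62,-0.0056,-0.0475,0.015],[-7.44,-19.7,-0.62,-0.0056,-0.0475,0.015],[0,0,0,0,0,0],[0,0,0,0,0,0]]])

```text
t: 7.22
eef_pos: [425.4, 213.7, 155.9]
eef_rot: [[0.949, -0.309, -0.071], [-0.308, -0.951, 0.024], [-0.074, -0.001, -0.997]]
contact_force: [-1.1, 0.5, -3.2]
opening: 21.4
gripper_force: 60.0
```

```bash
sed -i 's/29.5\*PX/29.2*PX/' h.py; python3 - <<'E'
from h import *
s=env.observe();pos,rot=s['eef_pos'],s['eef_rot']
im,d=env.capture('wrist');cv2.imwrite('pics/w5.png',im);np.savez('w5.npz',d=d,pos=pos,rot=rot,cf=s['contact_force'])
print(s['t'],pos.round(1),s['contact_force'].round(2),s['q'].round(2))
E
```

```text
7.2167 [425.4 213.7 155.9] [-1.1   0.47 -3.15] [ 0.21 -0.05  2.02  0.04  1.23  2.08]
```

View pics/w5.png

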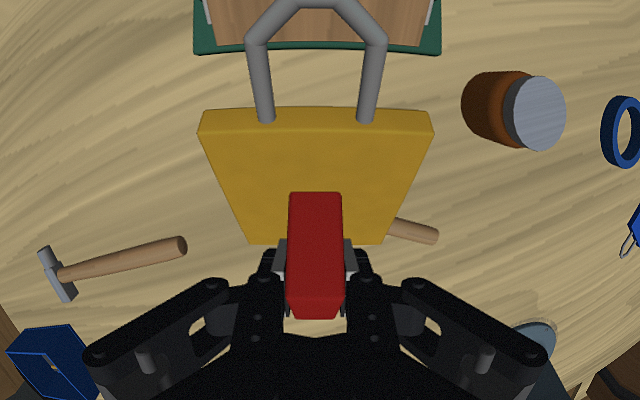

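The patch is out of view: the panel's low edge is at row 45, above the loop. I'll work out a hover place from which the patch is visible beside the pad.

```bash
python3 - <<'E'
from h import *
ci=env.camera_info('wrist');M=np.linalg.inv(ci['mount']);f=focal(ci)
p=np.array([601.5,154.8,122.8])
for dx in(-60,-20):
  for dy in(-130,-110,-90,110):
    for dz in(60,100):
      t,R=padtool(40.5,-18.1,p,dx,dy,dz);c=M[:3,:3]@(R.T@(p-t))+M[:3,3]
      th=np.arctan2(np.hypot(*c[:2]),c[2]);k=f*th/np.hypot(*c[:2]);print(dx,dy,dz,t.round(),(c[0]*k+ci['cx']).round(),(c[1]*k+ci['cy']).round())
plan(*padtool(40.5,-18.1,p,-60,-110,100),7)
E
```

```text
-60 -130 60 [444.  70. 130.] 81.0 37.0
-60 -130 100 [419.  78. 161.] 112.0 5.0
-60 -110 60 [450.  89. 130.] 108.0 29.0
-60 -110 100 [425.  97. 161.] 137.0 -2.0
-60 -90 60 [456. 108. 130.] 138.0 22.0
-60 -90 100 [431. 116. 161.] 165.0 -9.0
-60 110 60 [518. 298. 130.] 521.0 30.0
-60 110 100 [493. 306. 161.] 492.0 -2.0
-20 -130 60 [472.  60. 156.] 108.0 87.0
-20 -130 100 [448.  68. 187.] 132.0 51.0
-20 -110 60 [479.  79. 156.] 133.0 83.0
-20 -110 100 [454.  87. 187.] 155.0 47.0
-20 -90 60 [485.  98. 156.] 161.0 79.0
-20 -90 100 [460. 106. 187.] 180.0 42.0
-20 110 60 [547. 288. 156.] 496.0 83.0
-20 110 100 [522. 296. 187.] 474.0 47.0
N 7 row [5.0958, 15.7918, -1.087, -0.0, -0.0, 0.0002] |v| 16.6 |w| 0.0
way [[425.0, 196.0, 157.0], [425.0, 147.0, 159.0], [425.0, 97.0, 161.0]] end [425.  97. 161.]
```

```bash
python3 - <<'E'
from h import *
plan(*padtool(40.5,-18.1,[601.5,154.8,122.8],0,110,85),9)
E
```

```text
N 9 row [9.8849, -12.1585, -4.3564, -0.0, -0.0, 0.0001] |v| 16.3 |w| 0.0
way [[438.0, 221.0, 159.0], [479.0, 247.0, 170.0], [519.0, 272.0, 181.0]] end [546. 289. 188.]
```

play_rows(targets=[[[9.9,-12.2,-4.4,0,0,0],[9.9,-12.2,-4.4,0,0,0],[9.9,-12.2,-4.4,0,0,0],[9.9,-12.2,-4.4,0,0,0],[9.9,-12.2,-4.4,0,0,0],[9.9,-12.2,-4.4,0,0,0],[9.9,-12.2,-4.4,0,0,0],[9.9,-12.2,-4.4,0,0,0],[9.9,-12.2,-4.4,0,0,0],[0,0,0,0,0,0],[0,0,0,0,0,0]]])

```text
t: 8.18
eef_pos: [546.4, 288.0, 188.9]
eef_rot: [[0.948, -0.311, -0.071], [-0.31, -0.95, 0.023], [-0.074, -0.0, -0.997]]
contact_force: [-0.9, -0.3, -3.2]
opening: 21.5
gripper_force: 60.2
```

```bash
python3 - <<'E'
from h import *
s=env.observe();pos,rot=s['eef_pos'],s['eef_rot']
im,d=env.capture('wrist');cv2.imwrite('pics/w6.png',im);np.savez('w6.npz',d=d,pos=pos,rot=rot,cf=s['contact_force'])
print(s['t'],pos.round(1),s['contact_force'].round(2),s['wrist_torque'].round(2))
H,S,V=cv2.split(cv2.cvtColor(im,cv2.COLOR_BGR2HSV))
print(H[70,490],S[70,490],V[70,490])
dark=(V<115)&((H<20)|(H>170))&(S>60);dark[:,:440]=0
nn,l,st,ce=cv2.connectedComponentsWithStats(dark.astype('uint8'))
for k in range(1,nn):
    if st[k,4]>150: print(k,st[k],ce[k].round(1))
E
```

```text
8.1833 [546.4 288.  188.9] [-0.93 -0.34 -3.18] [-0.02  0.04  0.01]
10 149 70
1 [ 576    0   64   77 3487] [610.2  37.6]
8 [ 440   43   72   72 3347] [472.6  78.4]
32 [ 514  158   62   67 2273] [539.  185.6]
34 [440 267  48  13 173] [464.1 272.5]
74 [ 607  345   33   54 1013] [627.7 372. ]
86 [582 374  38  26 439] [599.3 390.8]
```

View pics/w6.png

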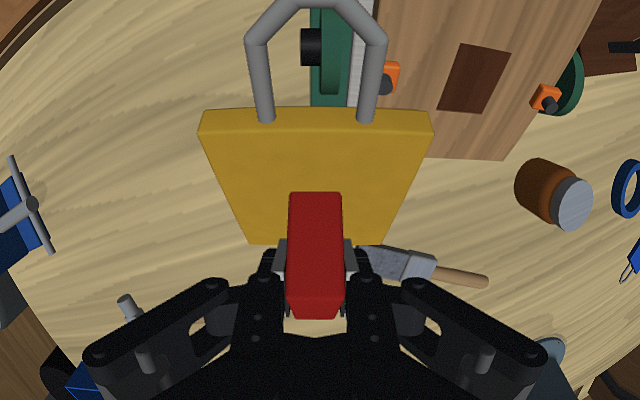

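The patch is fully in view at about (474,78), between the clamps at (388,77) and (545,98). I'll measure it and the panel from here.

```bash
python3 - <<'E'
from h import *
z=np.load('w6.npz');d,pos,rot=z['d'],z['pos'],z['rot'];im=cv2.imread('pics/w6.png')
H,S,V=cv2.split(cv2.cvtColor(im,cv2.COLOR_BGR2HSV))
dark=(V<105)&((H<20)|(H>170))&(S>60)
nn,l,st,ce=cv2.connectedComponentsWithStats(dark.astype('uint8'));i=l[75,475];print(st[i],ce[i])
m=np.zeros(H.shape,bool);m[20:150,425:530]=1;m&=(H<22)&(S>50)
v,u=np.where(cv2.erode(m.astype('uint8'),np.ones((5,5))));P=wpts(u*1.,v*1.,d[v,u],pos,rot);c,n,r=fit(P,2);n*=np.sign(n[2])
print('panel',n.round(4),r,'slope',np.degrees(np.arccos(n[2])),'az',np.degrees(np.arctan2(-n[1],-n[0])))
cs,_=cv2.findContours((l==i).astype('uint8'),cv2.RETR_EXTERNAL,cv2.CHAIN_APPROX_NONE)
Q=np.array([(lambda o,dd:o+dd*((c-o)@n/(dd@n)))(*wray(q,pos,rot)) for q in cs[0][:,0].astype(float)])
ux=np.array([0,0,1])-n[2]*n;ux/=np.linalg.norm(ux);uy=np.cross(n,ux);p0=Q.mean(0)
rc=cv2.minAreaRect(np.array([[(q-p0)@ux,(q-p0)@uy] for q in Q],'f4'));print(rc,'centre',(p0+rc[0][0]*ux+rc[0][1]*uy).round(1))
E
```

```text
[ 436   43   76   71 3339] [472.33363282  78.56873315]
panel [-0.615   0.1985  0.7631] 0.6314598119847368 slope 40.25869601834225 az -17.892522842689807
((-1.7908096313476562, -0.7695903778076172), (60.56234359741211, 40.48219299316406), 0.021584350615739822) centre [601.4 154.1 123.4]
```

```bash
python3 - <<'E'
from h import *
p=[601.4,154.1,123.4];a=(40.26,-17.9,p)
plan(*padtool(*a,0,0,60),7); t,R=padtool(*a,0,0,60);plan(*padtool(*a,0,0,15),5,(R,t))
E
```

```text
N 7 row [2.5381, 15.7266, 2.4296, 0.0, -0.0005, -0.0006] |v| 16.1 |w| 0.001
way [[543.0, 272.0, 186.0], [535.0, 225.0, 178.0], [527.0, 178.0, 170.0]] end [527. 178. 170.]
N 5 row [6.3396, -0.0, 6.3882, 0.0, 0.0, 0.0] |v| 9.0 |w| 0.0
way [[533.0, 176.0, 163.0], [549.0, 171.0, 143.0]] end [555. 169. 136.]
```

play_rows(targets=[[[2.54,15.73,2.43,0,-0.0005,-0.0006],[2.54,15.73,2.43,0,-0.0005,-0.0006],[2.54,15.73,2.43,0,-0.0005,-0.0006],[2.54,15.73,2.43,0,-0.0005,-0.0006],[2.54,15.73,2.43,0,-0.0005,-0.0006],[2.54,15.73,2.43,0,-0.0005,-0.0006],[2.54,15.73,2.43,0,-0.0005,-0.0006],[0,0,0,0,0,0],[6.34,0,6.39,0,0,0],[6.34,0,6.39,0,0,0],[6.34,0,6.39,0,0,0],[6.34,0,6.39,0,0,0],[6.34,0,6.39,0,0,0],[0,0,0,0,0,0],[0,0,0,0,0,0]]])

```text
t: 9.48
eef_pos: [555.4, 169.9, 135.3]
eef_rot: [[0.949, -0.307, -0.076], [-0.306, -0.952, 0.024], [-0.08, 0.0, -0.997]]
contact_force: [-0.3, 0.2, -2.9]
opening: 20.9
gripper_force: 60.1
```

```bash
python3 - <<'E'
from h import *
s=env.observe();pos,rot=s['eef_pos'],s['eef_rot']
print(s['t'],s['contact_force'].round(2),s['wrist_torque'].round(2))
im,d=env.capture('wrist');cv2.imwrite('pics/w7.png',im)
a=(40.26,-17.9,[601.4,154.1,123.4]);T=np.eye(4);T[:3,:3]=rot;T[:3,3]=pos;T=T@TPT
t,R=padtool(*a);G=np.eye(4);G[:3,:3]=R;G[:3,3]=t;G=G@TPT;E=np.linalg.inv(G)@T
print('nominal pad in patch frame',E[:3,3].round(2),np.degrees(Rn.from_matrix(E[:3,:3]).as_rotvec()).round(2))
H,S,V=cv2.split(cv2.cvtColor(im,cv2.COLOR_BGR2HSV))
def P(m):
    v,u=np.where(cv2.erode(m.astype('uint8'),np.ones((3,3))));return wpts(u*1.,v*1.,d[v,u],pos,rot)
y=(H>20)&(H<32)&(S>180);nn,l,st,ce=cv2.connectedComponentsWithStats(y.astype('uint8'));i=1+np.argmax(st[1:,4])
c,n,r=fit(P(l==i),1.5);print('plate n in patch frame',(n@G[:3,:3]*np.sign(n[2])).round(4),(c-G[:3,3])@G[:3,:3])
m=(H<22)&(S>50)&(S<150)&(V>100);m[60:]=0;m[:,:390]=0;m[:,480:]=0;m2=(H<22)&(S>50)&(S<150)&(V>100);m2[60:]=0;m2[:,:150]=0;m2[:,240:]=0
c,n,r=fit(P(m|m2),1.5);n*=np.sign(n[2]);print('panel n',(n@G[:3,:3]).round(4),((c-G[:3,3])@G[:3,:3]).round(1),r,(m|m2).sum())
E
```

```text
9.4833 [-0.32  0.18 -2.87] [ 0.   -0.09 -0.02]
nominal pad in patch frame [-0.23  0.91 14.46] [0.02 0.05 0.04]
plate n in patch frame [-3.0e-04  1.8e-03  1.0e+00] [20.35463913  0.82413068 26.93004803]
panel n [-0.004   0.0012  1.    ] [72.5  1.  -0.2] 0.604450550141238 10800
```

View pics/w7.png

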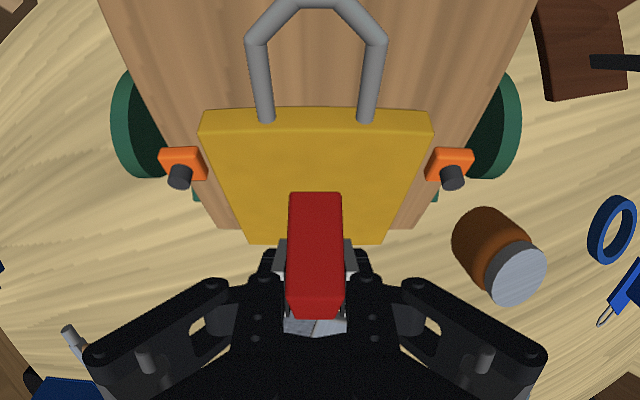

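The pad is about 15 mm above the panel, parallel to it and centred between the clamps at (183,163) and (450,163). Now I'll lower it gently.

play_rows(targets=[[[1.41,0.5,1.42,0,0,0],[1.41,0,1.42,0,0,0],[1.41,0,1.42,0,0,0],[1.41,0,1.42,0,0,0],[1.41,0,1.42,0,0,0],[1.41,0,1.42,0,0,0],[0.7,0,0.71,0,0,0],[0,0,0,0,0,0],[0,0,0,0,0,0]]])

```text
t: 10.28
eef_pos: [563.4, 166.8, 126.3]
eef_rot: [[0.949, -0.307, -0.074], [-0.306, -0.952, 0.024], [-0.078, -0.0, -0.997]]
contact_force: [-0.9, -0.0, -2.6]
opening: 21.6
gripper_force: 60.1
```

```bash
cat > st.py <<'E'
from h import *
s=env.observe();pos,rot=s['eef_pos'],s['eef_rot']
a=(40.26,-17.9,[601.4,154.1,123.4]);T=np.eye(4);T[:3,:3]=rot;T[:3,3]=pos;T=T@TPT
t,R=padtool(*a);G=np.eye(4);G[:3,:3]=R;G[:3,3]=t;G=G@TPT;E=np.linalg.inv(G)@T
F=s['contact_force']-np.array([-.6,0,-3.0])
print(s['t'],'pad',E[:3,3].round(2),np.degrees(Rn.from_matrix(E[:3,:3]).as_rotvec()).round(2),'F patch frame',(F@G[:3,:3]).round(1),'tq',(s['wrist_torque']@G[:3,:3]).round(2),'grip',s['gripper_force'])
E
python3 st.py
```

```text
10.2833 pad [0.5  0.41 2.1 ] [ 0.05 -0.03  0.02] F patch frame [-0.  -0.1  0.5] tq [ 0.04 -0.   -0.01] grip 60.1264214515686
```

play_rows(targets=[[[0.49,0,0.5,0,0,0],[0,0,0,0,0,0],[0.49,0,0.5,0,0,0],[0,0,0,0,0,0],[0,0,0,0,0,0]]])

```text
t: 10.7
eef_pos: [564.2, 166.5, 125.3]
eef_rot: [[0.949, -0.307, -0.074], [-0.306, -0.952, 0.024], [-0.078, -0.0, -0.997]]
contact_force: [0.7, 0.5, -3.1]
opening: 21.4
gripper_force: 60.1
```

```bash
python3 st.py
```

```text
10.7 pad [0.51 0.4  0.74] [ 0.05 -0.04  0.02] F patch frame [ 0.7  0.9 -0.8] tq [0.04 0.   0.02] grip 60.12633919715881
```

play_rows(targets=[[[0.35,0,0.35,0,0,0],[0,0,0,0,0,0],[0.35,0,0.35,0,0,0],[0,0,0,0,0,0],[0,0,0,0,0,0]]])

```text
t: 11.12
eef_pos: [564.8, 166.3, 124.5]
eef_rot: [[0.949, -0.307, -0.074], [-0.306, -0.952, 0.024], [-0.078, -0.0, -0.997]]
contact_force: [-0.2, -0.1, -2.7]
opening: 21.5
gripper_force: 60.1
```

```bash
python3 st.py
```

```text
11.1167 pad [ 0.53  0.42 -0.25] [ 0.05 -0.04  0.02] F patch frame [ 0.5  0.  -0. ] tq [-0.05  0.03 -0.01] grip 60.126543045043945
```

play_rows(targets=[[[0.28,0,0.28,0,0,0],[0,0,0,0,0,0],[0.28,0,0.28,0,0,0],[0,0,0,0,0,0],[0,0,0,0,0,0]]])

```text
t: 11.53
eef_pos: [565.1, 166.3, 124.4]
eef_rot: [[0.949, -0.307, -0.075], [-0.306, -0.952, 0.024], [-0.079, -0.0, -0.997]]
contact_force: [-2.8, -0.6, 2.9]
opening: 21.5
gripper_force: 60.7
```

```bash
python3 st.py
```

```text
11.5333 pad [ 0.64  0.45 -0.6 ] [ 0.04 -0.    0.02] F patch frame [ 2.3 -1.3  5.7] tq [-0.13  0.81  0.11] grip 60.747889280319214
```

Contact at about 6 N. The torque and the small rotation suggest the downhill edge touched first, so I'll tilt the uphill side down a little and watch the response.

play_rows(targets=[[[0,0,0,0,-0.003,0],[0,0,0,0,0,0],[0,0,0,0,-0.003,0],[0,0,0,0,0,0],[0,0,0,0,0,0]]])

```text
t: 11.95
eef_pos: [565.0, 166.3, 124.4]
eef_rot: [[0.948, -0.306, -0.081], [-0.305, -0.952, 0.026], [-0.085, -0.0, -0.996]]
contact_force: [-7.9, 0.5, 4.8]
opening: 20.9
gripper_force: 61.2
```

```bash
python3 st.py
```

```text
11.95 pad [ 0.4   0.48 -0.7 ] [0.05 0.34 0.04] F patch frame [-0.4 -1.8 10.5] tq [-0.18  0.76  0.15] grip 61.17401719093323
```

play_rows(targets=[[[0,0,0,0,0.0025,0],[0,0,0,0,0,0],[0,0,0,0,0,0]]])

```text
t: 12.2
eef_pos: [565.1, 166.3, 124.4]
eef_rot: [[0.949, -0.306, -0.078], [-0.305, -0.952, 0.025], [-0.082, -0.0, -0.997]]
contact_force: [-6.0, 0.7, 3.2]
opening: 20.8
gripper_force: 61.1
```

```bash
python3 st.py
```

```text
12.2 pad [ 0.58  0.49 -0.65] [0.05 0.19 0.03] F patch frame [-0.1 -1.   8.2] tq [-0.18  0.78  0.15] grip 61.12726449966431
```

play_rows(targets=[[[0.1,0,0.1,0,0,0],[0,0,0,0,0,0],[0,0,0,0,0,0],[0,0,0,0,0,0]]])

```text
t: 12.53
eef_pos: [565.1, 166.3, 124.4]
eef_rot: [[0.949, -0.306, -0.078], [-0.305, -0.952, 0.025], [-0.082, -0.0, -0.997]]
contact_force: [-5.6, 0.0, 4.8]
opening: 21.3
gripper_force: 61.2
```

```bash
python3 st.py; python3 - <<'E'
from h import *
s=env.observe();pos,rot=s['eef_pos'],s['eef_rot']
im,d=env.capture('wrist');cv2.imwrite('pics/w8.png',im)
t,R=padtool(40.26,-17.9,[601.4,154.1,123.4]);G=np.eye(4);G[:3,:3]=R;G[:3,3]=t;G=G@TPT
H,S,V=cv2.split(cv2.cvtColor(im,cv2.COLOR_BGR2HSV))
def P(m):
    v,u=np.where(cv2.erode(m.astype('uint8'),np.ones((3,3))));return wpts(u*1.,v*1.,d[v,u],pos,rot)
y=(H>20)&(H<32)&(S>180);nn,l,st,ce=cv2.connectedComponentsWithStats(y.astype('uint8'));i=1+np.argmax(st[1:,4])
c,n,r=fit(P(l==i),1.5);Q=P(l==i);Q=(Q-G[:3,3])@G[:3,:3]
print('plate n in patch frame',(n@G[:3,:3]*np.sign(n[2])).round(4),'z',((c-G[:3,3])@G[:3,:3]).round(1),'top edge x',np.percentile(Q[abs(Q[:,2]-12)<3][:,0],99),'y',np.percentile(Q[:,1],[.5,99.5]))
m=(H<22)&(S>50)&(S<150)&(V>100);m[70:]=0;k=m.copy();k[:,240:390]=0;k[:,:150]=0;k[:,480:]=0
c,n,r=fit(P(k),1.5);n*=np.sign(n[2]);print('panel n',(n@G[:3,:3]).round(4),((c-G[:3,3])@G[:3,:3]).round(1),k.sum())
E
python3 st.py
```

```text
12.5333 pad [ 0.54  0.46 -0.66] [0.05 0.21 0.04] F patch frame [ 1.4 -1.5  9.1] tq [-0.28  1.01  0.2 ] grip 61.21981143951416
plate n in patch frame [0.0015 0.0015 1.    ] z [20.7  0.4 11.8] top edge x 49.72681235874812 y [-37.90113745  38.43323776]
panel n [-0.0039  0.0015  1.    ] [79.4  0.7 -0.2] 12600
12.5833 pad [ 0.51  0.46 -0.67] [0.04 0.21 0.04] F patch frame [ 0.5 -1.7 10. ] tq [-0.22  0.91  0.16] grip 61.2206768989563
```

play_rows(targets=[[[0,0,0,0,0,0],[0.05,0,0.05,0,0,0],[0,0,0,0,0,0],[0,0,0,0,0,0],[0,0,0,0,0,0],[0,0,0,0,0,0]]])

```text
t: 13.08
eef_pos: [565.1, 166.3, 124.4]
eef_rot: [[0.949, -0.306, -0.079], [-0.305, -0.952, 0.025], [-0.083, -0.0, -0.997]]
contact_force: [-6.0, -0.2, 5.1]
opening: 21.1
gripper_force: 61.3
```

```bash
python3 st.py; python3 -c "
from cell import env
print(env.close_job())"
```

```text
13.0833 pad [ 0.49  0.46 -0.68] [0.04 0.22 0.04] F patch frame [ 1.3 -1.8  9.5] tq [-0.24  1.    0.15] grip 61.27218961715698
the job is handed in; nothing more can be done
None
```

I handed the job in at 13.1 s: by my measurements the pad lies over the patch within about 1 mm and 0.3° of flush, loop uphill, still gripped and pressed on the panel at about 10 N; the judged result was not reported.

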